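Put the gauges back in their caddy

TASK

Collect the inspection set into the blue caddy, each piece lying flat in the nest made for it: the plug gauge lengthways and centred between the long green ribs, the knurled ring gauge in the large round red nest, the gauge block upright as it stands now and lengthways in the small oblong yellow nest, and the gold ring in the small round white nest. The red-and-white marker pen and the silver ring do not belong to the set: leave them where they are.

Things in the scene. Friction and masses are not known exactly. Their poses are not given: they have to be found in the camera images.
- plug_gauge: Plug gauge: slim off-white rod with a narrow red band near one end and a grey plug at the other, lying down, 105 mm long along its own y axis, 12 to 15 mm wide (x), 16 mm high. Origin: centre of its underside; z up. Loose, does not roll, 0.1 to 0.2 kg; grasp across x at the middle.
- ring_gauge: Knurled steel ring gauge, grey, 54 mm outer diameter, 18 mm high, lying flat with its hole upward. Origin: centre of its underside; z up. Loose, about 0.24 kg; grasp across the outside.
- gauge_block: Steel gauge block, a plain grey bar standing on its narrow side: 9 mm wide (x), 35 mm long (y), 20 mm high (z). Origin: centre of its underside. Loose, about 0.05 kg; grasp across x.
- gold_ring: Gold-coloured spacer ring, 26 mm outer diameter, about 17 mm hole, 8 mm high, lying flat. Origin: centre of its underside; z up. Loose, 0.014 kg; grasp across the outside.
- plug_insert: Insert with the long green nest: fixed grey plate, 92 x 122 x 8 mm, one of four side by side (2 x 2, any order) in the shallow blue caddy (rim level with the plates' tops). Two ribs 4 mm high, 112 mm long along y, bound a central lane 30 mm wide, open at the ends; the plug gauge lies in it along y, either way round. Origin: centre of its underside, z about 0.004; the gauge rests 8 mm above it; y is its long side.
- ring_gauge_insert: Insert with the large round red nest: fixed grey plate, 92 x 122 x 8 mm, one of four side by side (2 x 2, any order) in the shallow blue caddy (rim level with the plates' tops). The nest is central, 72 mm inside diameter, its ridge 4 mm high and thick. Origin: centre of its underside, z about 0.004; the gauge rests 8 mm above it; y is its long side.
- block_insert: Insert with the small oblong yellow nest: fixed grey plate, 92 x 122 x 8 mm, one of four side by side (2 x 2, any order) in the shallow blue caddy (rim level with the plates' tops). The nest is central, 27 (x) x 53 (y) mm inside, ridges 4 mm high and thick; the block's length lies along y, either way round. Origin: centre of its underside, z about 0.004; the gauge rests 8 mm above it; y is its long side.
- gold_ring_insert: Insert with the small round white nest: fixed grey plate, 92 x 122 x 8 mm, one of four side by side (2 x 2, any order) in the shallow blue caddy (rim level with the plates' tops). The nest is central, 44 mm inside diameter, its ridge 2.5 mm high, 4 mm thick. Origin: centre of its underside, z about 0.004; the gauge rests 8 mm above it; y is its long side.
- marker: Marker pen, half white and half red, lying down, 112 mm long along its own y axis, 16 mm thick. Origin: near the middle of its underside. A loose bystander: leave it.
- silver_ring: Silver-grey spacer ring, 26 mm outer diameter, 8 mm high, lying flat, the same shape as the gold ring. Origin: centre of its underside. A loose bystander: leave it.
Not all that is in view belongs to the job. What is shaped like the ring_gauge_insert but orange or turquoise is not meant.

How it is judged (in metres and radians):
At the end, for the whole second after the job is handed in: Each piece rests released in its own nest: within 12 mm (rings 11, block 13 mm) of the insert's centre, underside 5 to 11 mm above the insert's origin, upright within 0.15 rad; plug gauge and block along the insert's y within 0.35 rad. Marker and silver ring moved less than 20 mm (horizontal distance between plug_gauge and plug_insert below 0.012 m and z of plug_gauge in the frame of plug_insert between 0.005 and 0.011 m and angle between each of plug_gauge, ring_gauge, gauge_block, gold_ring's own z axis and vertical below 0.15 rad and linear speed of each of plug_gauge, ring_gauge, gauge_block, gold_ring below 0.02 m/s and angular speed of each of plug_gauge, ring_gauge, gauge_block, gold_ring below 0.3 rad/s and contact force between each of plug_gauge, ring_gauge, gauge_block, gold_ring and the fingers below 0.05 N and angle between the y axis of plug_gauge and the y axis of plug_insert, either way round below 0.35 rad and horizontal distance between ring_gauge and ring_gauge_insert below 0.011 m and z of ring_gauge in the frame of ring_gauge_insert between 0.005 and 0.011 m and horizontal distance between gauge_block and block_insert below 0.013 m and z of gauge_block in the frame of block_insert between 0.005 and 0.011 m and angle between the y axis of gauge_block and the y axis of block_insert, either way round below 0.35 rad and horizontal distance between gold_ring and gold_ring_insert below 0.011 m and z of gold_ring in the frame of gold_ring_insert between 0.005 and 0.011 m and distance of each of marker, silver_ring from where it was at the start of the episode below 0.02 m); the robot touches nothing.
It fails at once if the marker pen is moved from its place by 20 mm or more (distance of marker from where it was at the start of the episode above 0.02 m).
It fails at once if the silver ring is moved from its place by 20 mm or more (distance of silver_ring from where it was at the start of the episode above 0.02 m).
It also fails if it takes over 112 s, if anything falls off the work surface, if the arm or the gripper's body presses on something with over 40 N, if the wrist force passes 120 N, or if a joint passes its speed limit or range.

ROBOT

A 7-joint arm with a two-finger parallel gripper is mounted at the origin on a cart in front of the work surface, level with it; the furniture and walls round the work are solid. World frame = base frame: x ahead of the robot, y to its left, z up, the work surface at z = 0. Lengths are in mm, angles in rad, forces in N, time in s.
With the tool pointing down it reaches from about 400 to 875 mm from the base axis. Payload 4.4 kg.
Tool frame: the origin (TCP) lies at the very end of the fingers, on their centre line; the grasp point (between the pads) lies 19 mm behind it; z points along the fingers, y is the line along which they close (so a half turn about z gives the same grasp; the last joint's range is limited). The gripper opens to 85 mm and grips with 20 to 120 N. Pads are 22 mm wide; open, the fingers measure 114 mm over their backs; the gripper's body (76 mm by 85 mm) begins 54 mm behind the grasp point. The pads swing forward as they close: fully open they stand 13 mm farther back than shut.
Start: joints at [-1.326, 0.628, 0.038, 1.517, -0.027, 0.996, -0.02], TCP at [198.759, 618.88, 231.313] pointing down, gripper open.
Joint ranges: [-3.06, 3.06], [-0.37, 2.12], [-1.25, 1.32], [0.18, 2.47], [-1.1, 4.24], [0.23, 1.98], [-2.94, 2.94]. Speed limits (rad/s): [2.57, 2.57, 3.14, 3.14, 3.14, 3.14, 3.14].

INTERFACE

Orientations are given as [roll, pitch, yaw] about the fixed x, y, z axes, in that order (R = Rz(yaw) Ry(pitch) Rx(roll)).
In Python, from cell import monitor, viewer, workorder gives the robot as it stands.
- The arm moves only by the tool arm_command, never from a script. Its argument "series" is one flat list of numbers, 5 for each row, row after row: the opening in per cent of the stroke, from 0 (shut) to 100 (fully open), then the shift along the tool's x, y, z in cm, then the turn about the tool's z in degrees. In form: [claw, x, y, z, roll, claw, x, y, z, roll, ...]. A call has exactly 5 rows; each row is the pose to reach, as a shift and turn from the pose commanded when the call began, along the tool's axes at that moment; what a row does not reach only later rows make up. A row lasts 1/12 s, in which the tool goes at most 41.7 mm and 7.16 degrees, less where a joint would pass 70% of its speed; a pose out of reach is approached as far as the arm can. A call with a gripper value outside its range is refused whole. The fingers move at their own pace and stop on an object; the grip force is fixed at half the most. Time passes only in rows, so rows that repeat a pose let the fingers close, or fill a call up. It gives the time, the measured TCP pose, the force, the opening and the grip force at its end, in the units of the state.
- monitor.read_state(): the state, without advancing time (a new reading comes with each control period).
- viewer.get_image(name): name is "scene" or "side" or "wrist"; returns (picture, depth): 420x560x3 uint8, red, green, blue; 420x560 float32, mm along the optical axis (not along the pixel's ray), 0 where there is no reading.
- viewer.camera_model(name): a dict with "mtx" (3x3 intrinsics, pixels), "R" (3x3) and "t" (3): a world point X has camera coordinates R X + t. Camera axes: x right, y down, z forward; pixel columns grow to the right and rows downward; lengths in mm; the calibration is good to about 2 mm. A picture is of the moment at which its call begins: read the wrist's pose just before it. camera_model takes no time and is no camera call; for the wrist camera it gives the pose at the moment of the call.
- workorder.finish_job(): hands the job in; it is judged then, once.
The state is a dict: "clock": time; "qpos": joint angles; "qd": joint speeds; "tau": joint torques, N m; "eef_pos": TCP position; "tool_rot": TCP orientation; "force": force on the tool from outside, world axes, zero at the start; "torque": the same for the moment, N m; "width": finger opening in mm; "gripper_force": force on a finger pad.
Only numpy, scipy, OpenCV 4.12 (cv2) and the standard library are available. Lean on these libraries where they do the work, as an engineer would, in place of code of your own. Each camera call takes 0.05 s, during which the arm holds its last target. There are 200 camera calls.

## Working session

There is one attempt and no reset: what is moved stays moved. The work goes in short steps, Python scripts to look and compute and a tool call to move; the robot and the scene stay as the last step left them, time stands still between calls to the robot, and variables do not carry over. Pictures are saved under pics/ and viewed, at most 19 in all, crops included, and the job is handed in when it is done.

Besides the shell and the picture viewer there is one more tool, called after "Call:" in YAML: its name, and indented under it one key for each argument. arm_command: Moves the arm, as the interface text tells. Its arguments: {"type":"object","properties":{"series":{"type":"array","items":{"type":"number"}}},"required":["series"]}

```bash
mkdir -p pics; ls
cat > h.py <<'E'
import numpy as np, cv2
from cell import monitor, viewer, workorder
def shot(n,f=None):
    m=viewer.camera_model(n); im,d=viewer.get_image(n)
    if f: cv2.imwrite('pics/'+f,im[:,:,::-1])
    return m,im,d
def ray(m,u,v,z):
    K,R,t=[np.array(m[k],float) for k in('mtx','R','t')]
    c=-R.T@t; d=R.T@np.linalg.solve(K,[u,v,1.]); return c+d*(z-c[2])/d[2]
E
python3 - <<'E'
from h import *
for n in('scene','side','wrist'):
    m,im,d=shot(n,n+'0.png'); print(n,np.round(-np.array(m['R']).T@m['t']),np.round(ray(m,280,210,0)))
s=monitor.read_state(); print(s)
E
```

```text
pics
scene [-122. -956.  598.] [535. 184.   0.]
side [  33. 1620.  869.] [516.  58.   0.]
wrist [119. 644. 373.] [249. 611.   0.]
{'clock': 0.15, 'qpos': array([-1.32578406,  0.62912729,  0.0384786 ,  1.51814382, -0.02697135,
        0.99631375, -0.01999742]), 'qd': array([-0.0010608 , -0.00443748, -0.00048372, -0.00353552,  0.00107358,
       -0.00035072,  0.00184495]), 'tau': array([ 3.01290260e-03, -5.63791323e+01,  1.22831807e+00, -1.93650252e+01,
        1.12188334e-02,  7.42007716e-03, -1.49746677e-05]), 'eef_pos': array([198.63735277, 618.39854902, 230.60327482]), 'tool_rot': array([-3.14011985e+00,  4.88341812e-05,  2.83077403e+00]), 'force': array([ 0.07030723, -0.76751999,  0.30469008]), 'torque': array([-0.03922463,  0.04316616, -0.06871387]), 'gripper_force': 0.0, 'width': 85.47436897084184}
```

View pics/scene0.png

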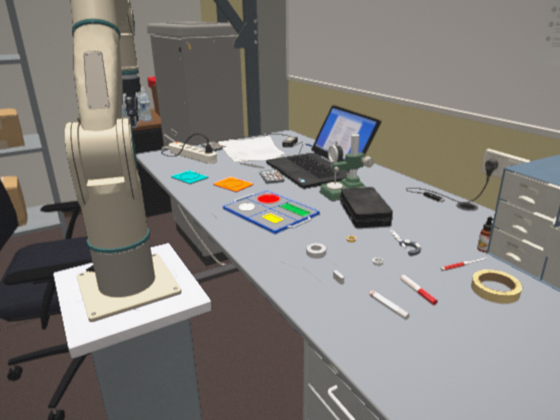

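View pics/side0.png

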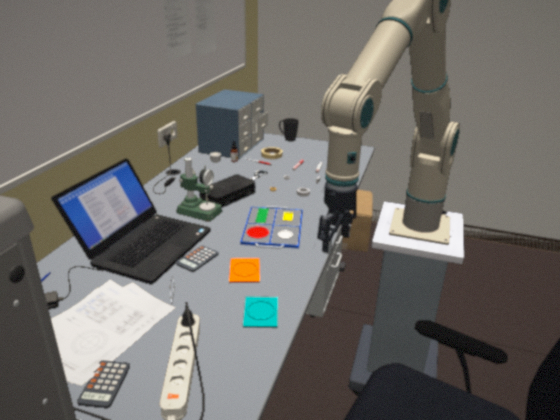

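The scene view shows the caddy at (270,210), with red nest (268,199), white (246,207), green (296,210) and yellow (272,218). The ring gauge is at (316,250), gauge block (338,276), gold ring (351,239), silver ring (378,261), plug gauge (388,304) and marker (419,289).

Run:
```python
from h import *
m,im,d=shot('scene')
for n,u,v,z in [('ring',316,250,9),('block',338,276,10),('gold',351,239,4),('silver',378,261,4),('plug',388,304,8),('pl1',372,294,8),('pl2',406,315,8),('marker',419,289,8),('red',268,199,14),('white',246,207,14),('green',296,210,14),('yellow',272,218,14)]:
    print(n,np.round(ray(m,u,v,z)))
cv2.imwrite('pics/c1.png',np.hstack([cv2.resize(im[180:330,215:445],None,fx=3.4,fy=3.4,interpolation=cv2.INTER_CUBIC)])[:,:,::-1])
```

```text
ring [ 476. -111.    9.]
block [ 448. -245.   10.]
gold [ 602. -104.    4.]
silver [ 585. -235.    4.]
plug [ 476. -389.    8.]
pl1 [ 471. -342.    8.]
pl2 [ 482. -437.    8.]
marker [ 576. -383.    8.]
red [530. 257.  14.]
white [437. 237.  14.]
green [563. 130.  14.]
yellow [468. 118.  14.]
```

View pics/c1.png

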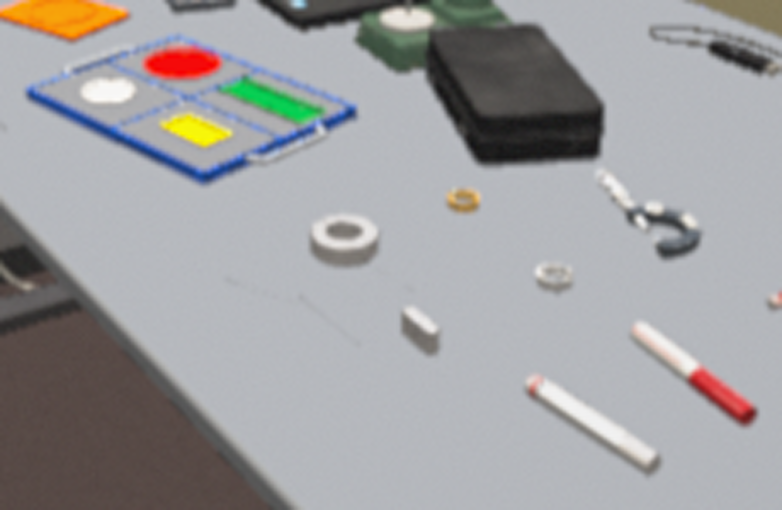

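The crop confirms it: the plug gauge is the white rod with a narrow red band (lower middle), and the marker is half red (right). Gold and silver rings are distinct. Next I go over the caddy for a close wrist view.

```bash
cat >> h.py <<'E'
def plan(*wps):
    """wps: (x,y,z,yaw) world; print per-call [x,y,z cm, roll deg] shifts, each in the frame at that call's start"""
    s=monitor.read_state(); p=np.array(s['eef_pos']); yaw=s['tool_rot'][2]
    print('at',np.round(p,1),round(yaw,3),'t',round(s['clock'],2),'w',round(s['width'],1))
    for w in wps:
        q=np.array(w[:3],float); dy=-(w[3]-yaw); dy=(dy+np.pi/2)%np.pi-np.pi/2 if len(w)<5 else dy
        n=int(np.ceil(max(np.linalg.norm(q-p)/190,abs(np.degrees(dy))/35,.01)))
        st=(q-p)/n
        for i in range(n):
            X=np.array([np.cos(yaw),np.sin(yaw),0]);Y=np.array([np.sin(yaw),-np.cos(yaw),0])
            print('  ',[round(float(v),2) for v in (st@X/10,st@Y/10,-st[2]/10,np.degrees(dy)/n)])
            yaw-=dy/n
        p=q
E
python3 - <<'E'
from h import *
print(viewer.camera_model('wrist')['mtx'])
plan((495,240,280,1.69))
E
```

```text
[[333.41406978   0.         272.61029402]
 [  0.         333.41406978 206.30405956]
 [  0.           0.           1.        ]]
at [198.6 618.5 230.8] 2.831 t 0.2 w 85.3
   [-13.26, -8.99, -1.64, 21.79]
   [-15.65, -3.43, -1.64, 21.79]
   [-15.81, 2.63, -1.64, 21.79]
```

Call:
arm_command:
  series: [60,-13.3,-9,-1.6,22,60,-13.3,-9,-1.6,22,60,-13.3,-9,-1.6,22,60,-13.3,-9,-1.6,22,60,-13.3,-9,-1.6,22]

```text
clock: 0.62
eef_pos: [305.1, 485.0, 248.3]
tool_rot: [-3.141, 0.007, 2.435]
force: [0.9, -0.3, -0.3]
width: 51.2
gripper_force: 0.0
```

Call:
arm_command:
  series: [60,-15.7,-3.4,-1.6,22,60,-15.7,-3.4,-1.6,22,60,-15.7,-3.4,-1.6,22,60,-15.7,-3.4,-1.6,22,60,-15.7,-3.4,-1.6,22]

```text
clock: 1.03
eef_pos: [402.9, 358.3, 264.5]
tool_rot: [3.139, 0.005, 2.051]
force: [1.0, -0.6, 0.2]
width: 51.5
gripper_force: 0.0
```

Call:
arm_command:
  series: [60,-15.8,2.6,-1.6,22,60,-15.8,2.6,-1.6,22,60,-15.8,2.6,-1.6,22,60,-15.8,2.6,-1.6,22,60,-15.8,2.6,-1.6,22]

```text
clock: 1.45
eef_pos: [499.7, 230.9, 280.5]
tool_rot: [3.136, 0.005, 1.667]
force: [-0.3, -0.9, 0.1]
width: 51.1
gripper_force: 0.0
```

Run:
```python
from h import *
m,im,d=shot('wrist','w1.png')
plan((475,-200,280,1.69))
```

```text
at [497.  234.8 279.9] 1.672 t 1.5 w 51.2
   [-14.35, -2.19, -0.0, -0.35]
   [-14.33, -2.28, -0.0, -0.35]
   [-14.32, -2.36, -0.0, -0.35]
```

View pics/w1.png

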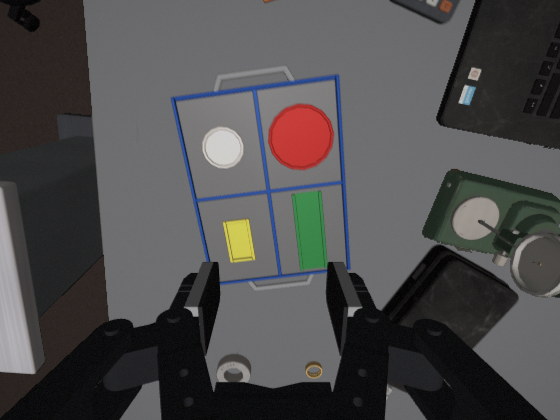

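The wrist view shows the caddy: white (223,147), red (301,137), yellow (239,241), green (311,230), ring gauge (233,370) and gold ring (314,370). Next I measure the nests by colour.

```bash
cat >> h.py <<'E'
def blob(m,mask,z,k=0):
    c,_=cv2.findContours(mask.astype(np.uint8),cv2.RETR_EXTERNAL,cv2.CHAIN_APPROX_NONE)
    c=sorted(c,key=cv2.contourArea)[-1-k]
    P=np.array([ray(m,u,v,z)[:2] for u,v in c[:,0]],np.float32)
    (x,y),(w,h),a=cv2.minAreaRect(P)
    B=cv2.boxPoints(((x,y),(w,h),a)); e=max([B[1]-B[0],B[2]-B[1]],key=np.linalg.norm)
    return np.round([x,y,min(w,h),max(w,h)],1), round(float(np.arctan2(e[1],e[0])%np.pi),3)
E
python3 - <<'E'
from h import *
import json
viewer.get_image('wrist')
m,im,d=shot('wrist')
hsv=cv2.cvtColor(im,cv2.COLOR_RGB2HSV);h,s,v=cv2.split(hsv)
roi=np.zeros(h.shape,bool);roi[70:275,175:355]=1
for n,k in [('red',((h<8)|(h>172))&(s>140)&(v>90)),('green',(h>45)&(h<80)&(s>120)),('yellow',(h>20)&(h<35)&(s>120)),('white',(s<40)&(v>140)),('blue',(h>105)&(h<130)&(s>130))]:
    print(n,blob(m,k&roi,12 if n!='white' else 12))
E
```

```text
red (array([533.5, 263. ,  77.7,  78.1]), 2.779)
green (array([561.6, 140.2,  37.3, 110.7]), 1.796)
yellow (array([467.6, 117.4,  35. ,  61.6]), 1.798)
white (array([438.9, 241.5,  49.6,  49.8]), 0.105)
blue (array([499.6, 194.7, 196.9, 249.9]), 1.796)
```

Run:
```python
from h import *
plan((475,-200,280,1.69))
```

```text
at [493.9 239.5 279.1] 1.679 t 1.6 w 51.2
   [-14.5, -2.21, -0.03, -0.21]
   [-14.49, -2.26, -0.03, -0.21]
   [-14.48, -2.32, -0.03, -0.21]
```

Call:
arm_command:
  series: [60,-14.5,-2.2,0,0,60,-14.5,-2.2,0,0,60,-14.5,-2.2,0,0,60,-14.5,-2.2,0,0,60,-14.5,-2.2,0,0]

```text
clock: 2.02
eef_pos: [487.0, 88.2, 279.5]
tool_rot: [-3.141, 0.002, 1.674]
force: [-0.5, -0.3, -0.3]
width: 51.1
gripper_force: 0.0
```

Call:
arm_command:
  series: [60,-14.5,-2.3,0,0,60,-14.5,-2.3,0,0,60,-14.5,-2.3,0,0,60,-14.5,-2.3,0,0,60,-14.5,-2.3,0,0]

```text
clock: 2.43
eef_pos: [480.4, -57.7, 279.5]
tool_rot: [3.141, 0.002, 1.674]
force: [1.4, -0.8, 0.2]
width: 50.9
gripper_force: 0.0
```

Call:
arm_command:
  series: [80,-11,-2.3,0,0,80,-14.5,-2.3,0,0,80,-14.5,-2.3,0,0,80,-14.5,-2.3,0,0,80,-14.5,-2.3,0,0]

```text
clock: 2.85
eef_pos: [473.8, -204.2, 279.4]
tool_rot: [3.141, 0.003, 1.675]
force: [1.0, -1.0, -0.0]
width: 68.1
gripper_force: 0.0
```

Run:
```python
from h import *
viewer.get_image('wrist');viewer.get_image('wrist')
m,im,d=shot('wrist','w2.png')
np.savez('w2.npz',im=im,d=d,**{k:np.array(m[k]) for k in m})
plan()
```

```text
at [ 474.5 -197.8  278.8] 1.683 t 3.0 w 68.6
```

View pics/w2.png

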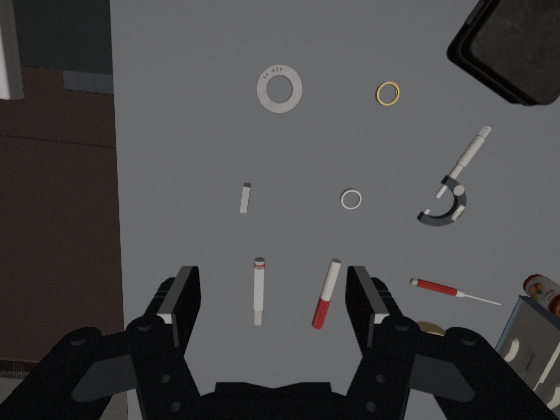

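The wrist view shows the ring gauge (279,88), gold ring (388,93), block (245,198), silver ring (351,199), plug gauge (259,291) and marker (327,294). I measure them in this picture.

Run:
```python
from h import *
w=np.load('w2.npz'); m={k:w[k] for k in('mtx','R','t')}; im=w['im']
g=im.max(2); print(im[150,320],im[88,262],im[200,245],im[300,258],im[82,388])
bg=int(np.median(g[100:250,150:300]))
mk=g>bg+25
for n,(r0,r1,c0,c1),z in [('ring',(60,120,250,310),17),('block',(175,222,232,260),18),('gold',(75,112,370,405),7),('silver',(183,215,335,368),7),('plug',(250,332,248,272),13),('marker',(255,335,305,345),12)]:
    roi=np.zeros(mk.shape,bool);roi[r0:r1,c0:c1]=1
    print(n,*blob(m,mk&roi,z))
```

```text
[106 106 108] [144 139 138] [146 143 141] [158 156 156] [182 169 117]
ring [ 473.1 -112.1   50.6   50.8] 1.681
block [ 444.5 -249.2    8.6   34.3] 1.534
gold [ 601.4 -103.    25.7   26. ] 0.11
silver [ 582.5 -236.5   24.7   26.2] 0.11
plug [ 476.6 -395.    12.8   92.2] 1.663
marker [ 575.1 -358.8   12.4   62.4] 1.478
```

Run:
```python
from h import *
plan((473,-112,45,1.683),(473,-112,3,1.683))
```

```text
at [ 474.5 -197.8  278.8] 1.683 t 3.0 w 68.6
   [4.27, 0.4, 11.69, -0.01]
   [4.27, 0.4, 11.69, -0.01]
   [0.0, 0.0, 4.2, 0.0]
```

Call:
arm_command:
  series: [95,4.3,0.4,11.7,0,95,4.3,0.4,11.7,0,95,4.3,0.4,11.7,0,95,4.3,0.4,11.7,0,95,4.3,0.4,11.7,0]

```text
clock: 3.42
eef_pos: [472.4, -154.7, 161.4]
tool_rot: [-3.138, -0.003, 1.684]
force: [-0.3, 0.3, 0.6]
width: 81.2
gripper_force: 0.0
```

Call:
arm_command:
  series: [95,3,0.3,4,0,95,4.3,0.4,8,0,95,4.3,0.4,11.7,0,95,4.3,0.4,11.7,0,95,4.3,0.4,11.7,0]

```text
clock: 3.83
eef_pos: [472.7, -114.9, 45.5]
tool_rot: [-3.141, -0.0, 1.679]
force: [-0.7, -0.5, 1.0]
width: 81.2
gripper_force: 0.0
```

Run:
```python
from h import *
m,im,d=shot('wrist','w3.png')
plan((473,-112,3,1.683))
```

```text
at [ 474.  -115.9   47.2] 1.678 t 3.88 w 81.1
   [0.4, -0.06, 4.42, -0.28]
```

View pics/w3.png

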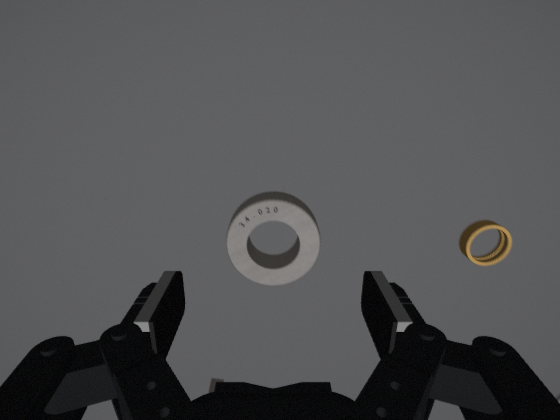

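The ring (273,243) is centred between the pads, so I go down and grasp it.

Call:
arm_command:
  series: [95,0.4,0,1.5,0,95,0.4,0,3,0,95,0.4,0,4.4,0,95,0.4,0,4.4,0,95,0.4,0,4.4,0]

```text
clock: 4.3
eef_pos: [474.0, -111.9, 4.0]
tool_rot: [3.137, 0.002, 1.678]
force: [1.6, -0.1, 0.4]
width: 81.1
gripper_force: 0.0
```

Call:
arm_command:
  series: [40,0,0,0,0,40,0,0,0,0,40,0,0,0,0,40,0,0,0,0,40,0,0,0,0]

```text
clock: 4.72
eef_pos: [473.0, -111.0, 3.4]
tool_rot: [3.138, 0.001, 1.679]
force: [-1.4, 0.2, 15.2]
width: 51.3
gripper_force: 59.6
```

Call:
arm_command:
  series: [40,0,0,0,0,40,0,0,-1,0,40,0,0,-4,0,40,0,0,-8,0,40,0,0,-8,0]

```text
clock: 5.13
eef_pos: [474.9, -111.7, 86.8]
tool_rot: [3.133, 0.003, 1.678]
force: [0.4, 0.2, -1.4]
width: 51.2
gripper_force: 64.0
```

Run:
```python
from h import *
plan((534,263,100,1.683),(534,263,18,1.683))
```

```text
at [ 474.9 -111.7   86.8] 1.678 t 5.13 w 51.2
   [18.31, 4.95, -0.66, -0.14]
   [18.3, 4.99, -0.66, -0.14]
   [0.0, 0.0, 8.2, -0.0]
```

Call:
arm_command:
  series: [40,2,0.5,-0.7,0,40,6,1.6,-0.7,0,40,10,2.7,-0.7,0,40,14,3.8,-0.7,0,40,18.3,5,-0.7,0]

```text
clock: 5.55
eef_pos: [500.9, 75.8, 88.6]
tool_rot: [-3.141, -0.0, 1.678]
force: [0.7, -0.1, -2.5]
width: 51.2
gripper_force: 64.0
```

Call:
arm_command:
  series: [40,5,1.4,-0.7,0,40,10,2.7,-0.7,0,40,14,3.8,-0.7,0,40,17,4.6,-0.7,0,40,18.3,5,-0.7,0]

```text
clock: 5.97
eef_pos: [530.2, 268.2, 95.2]
tool_rot: [3.142, -0.003, 1.685]
force: [1.1, 0.4, -2.6]
width: 51.2
gripper_force: 64.0
```

Run:
```python
from h import *
viewer.get_image('wrist')
m,im,d=shot('wrist','w4.png')
plan((533.5,263,17,1.683))
```

```text
at [530.3 268.7  94.8] 1.688 t 6.07 w 51.4
   [-0.6, 0.26, 7.78, 0.31]
```

View pics/w4.png

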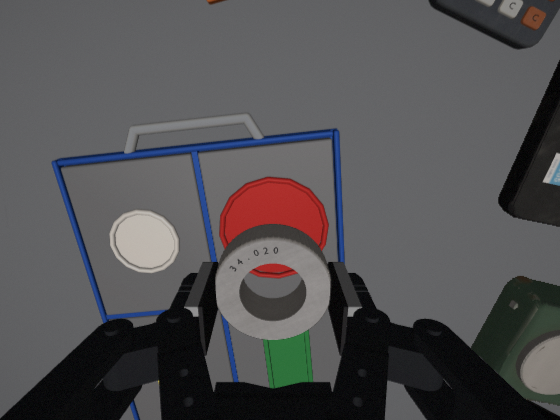

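The ring is held level above the red nest (273,228). I check its offset from the TCP, then lower.

Run:
```python
from h import *
m=viewer.camera_model('wrist'); print(ray(m,274,287,109), ray(m,274,228,14))
plan((533.5,263,17,1.683))
```

```text
[531.43439085 270.35261735 109.        ] [533.24178087 259.21233874  14.        ]
at [530.3 268.7  94.8] 1.688 t 6.07 w 51.4
   [-0.6, 0.26, 7.78, 0.31]
```

Call:
arm_command:
  series: [40,-0.8,0.2,2,0,40,-0.8,0.2,5,0,40,-0.8,0.2,7,0,40,-0.8,0.2,7.8,0,40,-0.8,0.2,7.8,0]

```text
clock: 6.48
eef_pos: [532.3, 252.1, 17.8]
tool_rot: [-3.137, -0.0, 1.677]
force: [-3.9, -0.9, 5.6]
width: 50.8
gripper_force: 64.8
```

Call:
arm_command:
  series: [40,0,0,0,0,85,0,0,0,0,85,0,0,0,0,85,0,0,0,0,85,0,0,0,0]

```text
clock: 6.9
eef_pos: [534.5, 253.4, 17.6]
tool_rot: [3.141, -0.0, 1.679]
force: [-0.4, -0.4, -0.9]
width: 72.5
gripper_force: 0.0
```

Call:
arm_command:
  series: [85,0,0,-1,0,85,0,0,-4,0,85,0,0,-8,0,85,0,0,-10,0,85,0,0,-10,0]

```text
clock: 7.32
eef_pos: [537.6, 254.3, 122.8]
tool_rot: [3.133, -0.003, 1.679]
force: [0.6, -0.8, -0.2]
width: 72.3
gripper_force: 0.0
```

Run:
```python
from h import *
m,im,d=shot('wrist','w5.png')
plan((601.5,-103,60,1.683),(601.5,-103,2,1.683))
```

```text
at [536.  254.1 120.4] 1.679 t 7.37 w 72.7
   [-18.1, 1.33, 3.02, -0.11]
   [-18.11, 1.29, 3.02, -0.11]
   [0.0, 0.0, 5.8, 0.0]
```

View pics/w5.png

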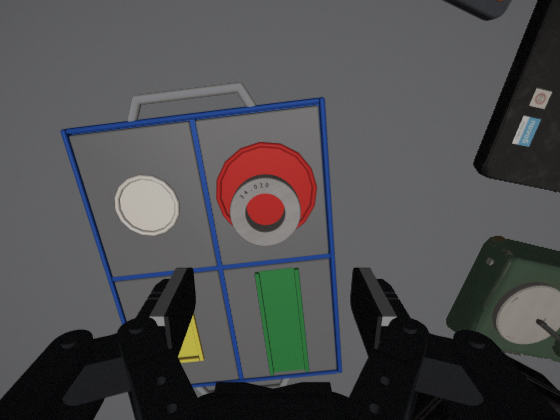

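The ring lies flat but off-centre: ring (265,210), nest (267,190). The pose I read was still settling, so I settle and measure both.

Call:
arm_command:
  series: [95,0,0,0,0,95,0,0,0,0,95,0,0,0,0,95,0,0,0,0,95,0,0,0,0]

```text
clock: 7.78
eef_pos: [533.7, 253.1, 116.4]
tool_rot: [-3.14, 0.001, 1.679]
force: [-0.3, -0.1, -1.5]
width: 81.1
gripper_force: 0.0
```

Run:
```python
from h import *
m,im,d=shot('wrist')
h,s,v=cv2.split(cv2.cvtColor(im,cv2.COLOR_RGB2HSV))
roi=np.zeros(h.shape,bool);roi[110:265,200:330]=1
red=((h<8)|(h>172))&(s>110)&(v>60)
print('nest',blob(m,red&roi,14))
roi[:]=0; roi[165:255,220:310]=1
ys,xs=np.where((v>105)&(s<60)&roi); 
(c,r)=cv2.minEnclosingCircle(np.c_[xs,ys].astype(np.float32)); print(c,r,ray(m,*c,28))
print('white',blob(m,(v>140)&(s<40)&(np.arange(560)[None]<190)&(np.arange(420)[:,None]>160),12))
plan()
```

```text
nest (array([533.2, 267.9,  68. ,  78.4]), 0.076)
(259.5, 200.5) 53.10847854614258 [523.9483232  260.50177405  28.        ]
white (array([439. , 240.3,  49.9,  50.2]), 2.392)
at [533.8 253.2 116.6] 1.679 t 7.83 w 81.3
```

Call:
arm_command:
  series: [95,0,0,3,0,95,0,0,6,0,95,0,0,9,0,95,0,0,10,0,95,0,0,10,0]

```text
clock: 8.25
eef_pos: [532.1, 252.5, 14.7]
tool_rot: [-3.136, 0.002, 1.679]
force: [-0.4, -0.3, -0.3]
width: 81.1
gripper_force: 0.0
```

Call:
arm_command:
  series: [40,0,0,0,0,40,0,0,0,0,40,0,0,0,0,40,0,0,0,0,40,0,0,0,0]

```text
clock: 8.67
eef_pos: [535.7, 254.0, 19.5]
tool_rot: [3.138, -0.001, 1.679]
force: [-0.6, -0.7, 6.7]
width: 51.0
gripper_force: 62.1
```

Call:
arm_command:
  series: [40,0,0,-0.2,0,40,0.4,0,-0.2,0,40,0.8,0,-0.2,0,40,0.8,0,-0.2,0,40,0.8,0,-0.2,0]

```text
clock: 9.08
eef_pos: [532.9, 262.4, 19.2]
tool_rot: [-3.141, -0.001, 1.68]
force: [0.3, 0.6, -1.4]
width: 51.0
gripper_force: 62.8
```

Call:
arm_command:
  series: [40,0,0,0.1,0,40,0,0,0.2,0,40,0,0,0.2,0,40,0,0,0.2,0,40,0,0,0.2,0]

```text
clock: 9.5
eef_pos: [533.1, 261.6, 17.8]
tool_rot: [-3.141, -0.001, 1.679]
force: [-1.7, 0.1, 5.1]
width: 50.9
gripper_force: 63.4
```

Call:
arm_command:
  series: [90,0,0,0,0,90,0,0,0,0,90,0,0,0,0,90,0,0,0,0,90,0,0,0,0]

```text
clock: 9.92
eef_pos: [533.4, 261.2, 17.2]
tool_rot: [3.142, 0.0, 1.679]
force: [0.4, 0.3, 0.3]
width: 76.9
gripper_force: 0.0
```

Call:
arm_command:
  series: [90,0,0,-2,0,90,0,0,-5,0,90,0,0,-8,0,90,0,0,-10,0,90,0,0,-10,0]

```text
clock: 10.33
eef_pos: [536.2, 262.0, 121.5]
tool_rot: [3.134, -0.002, 1.679]
force: [0.7, 0.7, -0.5]
width: 76.8
gripper_force: 0.0
```

Call:
arm_command:
  series: [60,0,0,0,0,60,0,0,0,0,60,0,0,0,0,60,0,0,0,0,60,0,0,0,0]

```text
clock: 10.75
eef_pos: [532.7, 261.1, 116.3]
tool_rot: [-3.14, 0.001, 1.679]
force: [-0.3, 0.3, -0.8]
width: 51.1
gripper_force: 0.0
```

Run:
```python
from h import *
m,im,d=shot('wrist','w6.png')
h,s,v=cv2.split(cv2.cvtColor(im,cv2.COLOR_RGB2HSV))
hole=((h<8)|(h>172))&(s>110)&(v>60)
c,_=cv2.findContours(hole.astype(np.uint8),cv2.RETR_CCOMP,cv2.CHAIN_APPROX_NONE)
for k in c:
    if cv2.contourArea(k)>500:
        P=np.array([ray(m,*p[0],14)[:2] for p in k],np.float32); print(cv2.minEnclosingCircle(P),cv2.boundingRect(k))
plan((601.5,-103,100,1.683),(601.5,-103,60,1.683),(601.5,-103,2,1.683))
```

```text
((534.3660888671875, 258.05316162109375), 14.650555610656738) (255, 195, 38, 30)
((533.4686279296875, 262.43170166015625), 40.036338806152344) (222, 153, 103, 97)
((534.4803466796875, 256.16705322265625), 31.058012008666992) (237, 173, 74, 75)
at [532.9 261.1 116.4] 1.679 t 10.8 w 51.4
   [-18.47, 1.45, 0.82, -0.13]
   [-18.47, 1.41, 0.82, -0.13]
   [0.0, 0.0, 4.0, 0.0]
   [0.0, 0.0, 5.8, 0.0]
```

Call:
arm_command:
  series: [60,-4,0.3,0.2,0,60,-8,0.6,0.4,0,60,-12,1,0.6,0,60,-16,1.3,0.8,0,60,-18.5,1.4,0.8,0]

```text
clock: 11.22
eef_pos: [567.6, 73.4, 109.0]
tool_rot: [-3.142, 0.003, 1.674]
force: [-0.1, -0.3, 0.3]
width: 51.2
gripper_force: 0.0
```

Call:
arm_command:
  series: [60,-4,0.3,1,0,60,-8,0.6,2,0,60,-12,1,3,0,60,-16,1.3,4,0,60,-18.5,1.4,4.8,0]

```text
clock: 11.63
eef_pos: [601.1, -109.4, 60.6]
tool_rot: [3.141, 0.003, 1.674]
force: [-0.0, -0.8, 0.4]
width: 51.5
gripper_force: 0.0
```

Call:
arm_command:
  series: [60,0,0,0,0,60,0,0,0,0,60,0,0,0,0,60,0,0,0,0,60,0,0,0,0]

```text
clock: 12.05
eef_pos: [601.2, -101.2, 61.5]
tool_rot: [3.141, -0.001, 1.682]
force: [0.0, 0.1, 0.3]
width: 51.3
gripper_force: 0.0
```

Run:
```python
from h import *
m,im,d=shot('wrist','w7.png')
h,s,v=cv2.split(cv2.cvtColor(im,cv2.COLOR_RGB2HSV))
mk=(s>60)&(h>12)&(h<35)&(v>80)
b=blob(m,mk,6);print(b)
plan((b[0][0],b[0][1],2,1.679))
```

```text
(array([ 600.6, -103. ,   26. ,   29.5]), 1.682)
at [ 601.3 -101.5   61.5] 1.681 t 12.1 w 51.1
   [-0.14, -0.08, 5.95, 0.14]
```

View pics/w7.png

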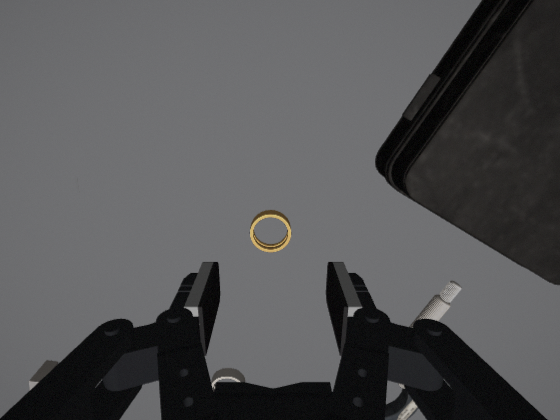

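The gold ring (271,231) is centred between the pads; the case and micrometer are clear. I grasp it.

Call:
arm_command:
  series: [60,-0.2,-0.1,2,0,60,-0.2,-0.1,4,0,60,-0.2,-0.1,5.5,0,60,-0.2,-0.1,6,0,60,-0.2,-0.1,6,0]

```text
clock: 12.52
eef_pos: [599.4, -104.4, 0.3]
tool_rot: [-3.139, -0.001, 1.68]
force: [0.2, 0.2, 0.8]
width: 51.1
gripper_force: 0.0
```

Call:
arm_command:
  series: [60,0,0,0,0,10,0,0,0,0,10,0,0,0,0,10,0,0,0,0,10,0,0,0,0]

```text
clock: 12.93
eef_pos: [601.1, -105.6, 2.7]
tool_rot: [3.14, 0.0, 1.679]
force: [0.2, 1.0, 5.7]
width: 22.8
gripper_force: 58.6
```

Call:
arm_command:
  series: [10,0,0,0,0,10,0,0,-1,0,10,0,0,-4,0,10,0,0,-8,0,10,0,0,-8,0]

```text
clock: 13.35
eef_pos: [604.7, -107.4, 88.5]
tool_rot: [3.131, 0.004, 1.678]
force: [1.0, -1.0, -0.1]
width: 23.0
gripper_force: 58.9
```

Run:
```python
from h import *
plan((439,241,100,1.683))
```

```text
at [ 604.7 -107.4   88.5] 1.678 t 13.35 w 23.0
   [12.14, -4.25, -0.38, -0.09]
   [12.14, -4.23, -0.38, -0.09]
   [12.15, -4.21, -0.38, -0.09]
```

Call:
arm_command:
  series: [10,2.4,-0.9,-0.4,0,10,5,-1.7,-0.4,0,10,7.5,-2.6,-0.4,0,10,10,-3.4,-0.4,0,10,12.1,-4.3,-0.4,0]

```text
clock: 13.77
eef_pos: [544.2, 12.1, 86.2]
tool_rot: [3.14, -0.001, 1.68]
force: [-0.2, 1.1, -0.0]
width: 23.1
gripper_force: 58.9
```

Call:
arm_command:
  series: [10,2.4,-0.9,-0.4,0,10,5,-1.7,-0.4,0,10,7.5,-2.6,-0.4,0,10,10,-3.4,-0.4,0,10,12.1,-4.2,-0.4,0]

```text
clock: 14.18
eef_pos: [489.3, 127.9, 90.1]
tool_rot: [3.14, -0.001, 1.68]
force: [-0.3, 0.7, -0.2]
width: 22.9
gripper_force: 58.9
```

Call:
arm_command:
  series: [10,2.4,-0.9,-0.4,0,10,5,-1.7,-0.4,0,10,7.5,-2.6,-0.4,0,10,10,-3.4,-0.4,0,10,12.1,-4.2,-0.4,0]

```text
clock: 14.6
eef_pos: [434.4, 243.8, 94.1]
tool_rot: [3.14, -0.001, 1.68]
force: [0.5, -0.2, -0.0]
width: 23.2
gripper_force: 58.9
```

Call:
arm_command:
  series: [10,0,0,0,0,10,0,0,0,0,10,0,0,0,0,10,0,0,0,0,10,0,0,0,0]

```text
clock: 15.02
eef_pos: [435.6, 240.4, 93.6]
tool_rot: [3.141, 0.0, 1.676]
force: [-0.4, -0.1, 0.1]
width: 22.7
gripper_force: 58.9
```

Run:
```python
from h import *
m,im,d=shot('wrist','w8.png')
h,s,v=cv2.split(cv2.cvtColor(im,cv2.COLOR_RGB2HSV))
z=monitor.read_state()['eef_pos'][2]
r=blob(m,(s>60)&(h>12)&(h<35)&(v>80)&(np.arange(420)[:,None]>230)&(abs(np.arange(560)[None]-272)<60),z+4);print('ring',r)
print('white',blob(m,(v>140)&(s<40),12))
plan((439,241,16,1.683))
```

```text
ring (array([436.1, 242.2,  23.4,  27.1]), 1.701)
white (array([439.8, 241.7,  48.5,  50.6]), 0.018)
at [435.5 240.5  93.5] 1.677 t 15.07 w 23.2
   [0.01, 0.36, 7.75, -0.36]
```

View pics/w8.png

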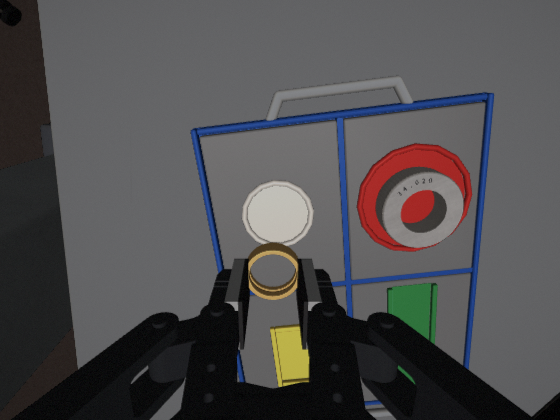

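The gold ring is held at (273,271), just short of the white nest (278,213), and the ring gauge sits inside the red ridge. I lower and release.

Call:
arm_command:
  series: [10,-0.1,0.3,2,0,10,-0.1,0.3,4,0,10,-0.1,0.3,6,0,10,-0.1,0.3,7.8,0,10,-0.1,0.3,7.8,0]

```text
clock: 15.48
eef_pos: [438.2, 240.0, 13.4]
tool_rot: [-3.14, 0.001, 1.677]
force: [-0.5, -0.3, 0.1]
width: 23.1
gripper_force: 75.0
```

Call:
arm_command:
  series: [10,0,0,0,0,10,0,0,0,0,45,0,0,0,0,45,0,0,0,0,45,0,0,0,0]

```text
clock: 15.9
eef_pos: [438.1, 241.2, 15.8]
tool_rot: [3.141, -0.0, 1.679]
force: [0.5, 0.2, 0.3]
width: 38.3
gripper_force: 0.0
```

Call:
arm_command:
  series: [45,0,0,-1,0,45,0,0,-4,0,45,0,0,-8,0,45,0,0,-10,0,45,0,0,-10,0]

```text
clock: 16.32
eef_pos: [440.4, 242.0, 120.1]
tool_rot: [3.134, -0.003, 1.679]
force: [-0.5, -0.1, -0.8]
width: 38.2
gripper_force: 0.0
```

Call:
arm_command:
  series: [45,0,0,0,0,45,0,0,0,0,45,0,0,0,0,45,0,0,0,0,45,0,0,0,0]

```text
clock: 16.73
eef_pos: [437.4, 240.6, 114.5]
tool_rot: [-3.14, 0.001, 1.679]
force: [-0.7, -0.0, -0.1]
width: 38.2
gripper_force: 0.0
```

Run:
```python
from h import *
m,im,d=shot('wrist','w9.png')
h,s,v=cv2.split(cv2.cvtColor(im,cv2.COLOR_RGB2HSV))
q=(np.arange(420)[:,None]<285)
print('gold',blob(m,(s>60)&(h>12)&(h<35)&(v>60)&q,18))
print('white',blob(m,(v>140)&(s<40)&q,12))
plan((444.5,-249,100,1.534),(444.5,-249,60,1.534),(444.5,-249,2,1.534))
```

```text
gold (array([438.8, 243.8,  25.9,  28. ]), 1.679)
white (array([439.9, 240.5,  50. ,  50.2]), 1.679)
at [437.5 240.6 114.6] 1.679 t 16.78 w 38.7
   [-16.25, -1.52, 0.49, 2.76]
   [-16.3, -0.74, 0.49, 2.76]
   [-16.32, 0.05, 0.49, 2.76]
   [0.0, 0.0, 4.0, 0.0]
   [0.0, 0.0, 5.8, 0.0]
```

The gold ring is in its nest. Next is the gauge block.

Call:
arm_command:
  series: [40,-4,-0.4,0.1,1,40,-8,-0.8,0.2,2,40,-12,-1.1,0.4,3,40,-16,-1.5,0.5,3,40,-16.3,-1.5,0.5,3]

```text
clock: 17.2
eef_pos: [440.4, 68.4, 110.4]
tool_rot: [3.141, 0.005, 1.614]
force: [-0.2, -1.1, -0.4]
width: 34.2
gripper_force: 0.0
```

Call:
arm_command:
  series: [40,-4,-0.2,0.1,1,40,-8,-0.4,0.2,2,40,-12,-0.6,0.4,3,40,-16,-0.7,0.5,3,40,-16.3,-0.7,0.5,3]

```text
clock: 17.62
eef_pos: [442.8, -95.2, 105.6]
tool_rot: [3.139, 0.006, 1.561]
force: [-0.2, -1.1, -0.2]
width: 33.9
gripper_force: 0.0
```

Call:
arm_command:
  series: [40,-4,0,1,1,40,-8,0,2,2,40,-12,0,3,3,40,-15,0,4,3,40,-16.3,0,4.5,3]

```text
clock: 18.03
eef_pos: [442.3, -254.4, 59.3]
tool_rot: [-3.142, 0.004, 1.516]
force: [0.0, -0.7, 0.5]
width: 34.3
gripper_force: 0.0
```

Call:
arm_command:
  series: [40,0,0,0,0,40,0,0,0,0,40,0,0,0,0,40,0,0,0,0,40,0,0,0,0]

```text
clock: 18.45
eef_pos: [443.7, -247.2, 60.6]
tool_rot: [3.141, -0.001, 1.524]
force: [0.4, -0.1, -0.0]
width: 33.9
gripper_force: 0.0
```

Run:
```python
from h import *
m,im,d=shot('wrist','w10.png')
v=im.max(2); q=np.zeros(v.shape,bool); q[150:300,220:325]=1
bg=np.median(v[100:200,200:350]);print(bg)
b=blob(m,(v>bg+22)&q,19);print(b)
plan((b[0][0],b[0][1],5,b[1]))
```

```text
104.0
(array([ 444.7, -249.2,    8.6,   34.1]), 1.518)
at [ 443.7 -247.4   60.6] 1.524 t 18.5 w 34.4
   [-0.17, 0.11, 5.56, 0.34]
```

View pics/w10.png

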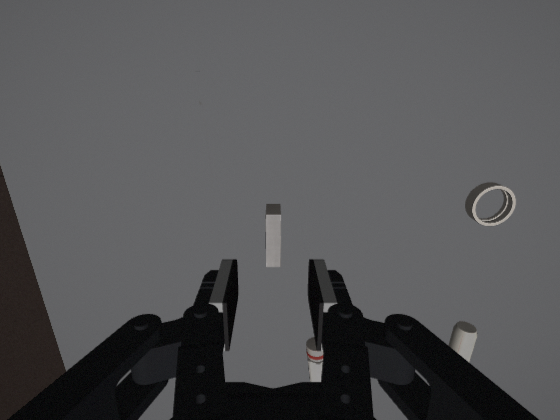

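The block (273,237) is aligned between the pads, so I grasp it.

Call:
arm_command:
  series: [40,-0.2,0.1,2,0,40,-0.2,0.1,4,0,40,-0.2,0.1,5.7,0,40,-0.2,0.1,5.7,0,40,-0.2,0.1,5.7,0]

```text
clock: 18.92
eef_pos: [443.7, -250.1, 3.1]
tool_rot: [-3.14, -0.001, 1.522]
force: [-0.2, -0.0, 0.9]
width: 34.0
gripper_force: 0.0
```

Call:
arm_command:
  series: [40,0,0,0,0,0,0,0,0,0,0,0,0,0,0,0,0,0,0,0,0,0,0,0,0]

```text
clock: 19.33
eef_pos: [444.7, -251.1, 4.4]
tool_rot: [3.14, 0.001, 1.522]
force: [0.1, 1.5, 5.6]
width: 7.8
gripper_force: 59.9
```

Call:
arm_command:
  series: [0,0,0,0,0,0,0,0,-1,0,0,0,0,-4,0,0,0,0,-8,0,0,0,0,-8,0]

```text
clock: 19.75
eef_pos: [446.9, -253.1, 89.2]
tool_rot: [3.133, 0.004, 1.521]
force: [0.1, -1.0, -0.2]
width: 7.2
gripper_force: 59.1
```

Run:
```python
from h import *
plan((467.6,117.4,105,1.797))
```

```text
at [ 446.9 -253.1   89.2] 1.521 t 19.75 w 7.2
   [18.56, 0.11, -0.79, -7.9]
   [18.36, 2.66, -0.79, -7.9]
```

Call:
arm_command:
  series: [0,3,0,-0.4,-2,0,7,0,-0.8,-4,0,11,0,-0.8,-6,0,15,0.1,-0.8,-8,0,18.5,0.1,-0.8,-8]

```text
clock: 20.17
eef_pos: [454.2, -63.5, 92.1]
tool_rot: [3.141, -0.001, 1.664]
force: [1.3, -0.1, 0.0]
width: 7.5
gripper_force: 59.0
```

Call:
arm_command:
  series: [0,4,0.6,-0.4,-2,0,8,1.2,-0.8,-4,0,12,1.8,-0.8,-6,0,16,2.4,-0.8,-8,0,18.4,2.7,-0.8,-8]

```text
clock: 20.58
eef_pos: [464.1, 124.9, 99.9]
tool_rot: [3.14, -0.003, 1.808]
force: [0.8, 0.2, -0.2]
width: 7.5
gripper_force: 59.0
```

Call:
arm_command:
  series: [0,0,0,0,0,0,0,0,0,0,0,0,0,0,0,0,0,0,0,0,0,0,0,0,0]

```text
clock: 21.0
eef_pos: [464.5, 117.9, 99.6]
tool_rot: [-3.142, 0.0, 1.798]
force: [-0.7, -0.2, -0.6]
width: 7.5
gripper_force: 59.1
```

Run:
```python
from h import *
m,im,d=shot('wrist','w11.png')
h,s,v=cv2.split(cv2.cvtColor(im,cv2.COLOR_RGB2HSV))
print('yellow',blob(m,(h>20)&(h<35)&(s>120)&(v>50),12))
plan((467.6,117.4,17,1.797))
```

```text
yellow (array([468.1, 117.5,  35.3,  62. ]), 1.795)
at [464.5 118.1  99.5] 1.798 t 21.05 w 7.1
   [-0.14, 0.29, 8.25, 0.08]
```

View pics/w11.png

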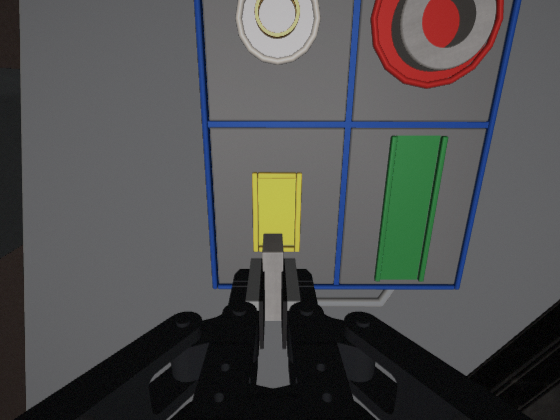

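The block (272,277) is aligned with the yellow nest (277,212). I lower and release.

Call:
arm_command:
  series: [0,-0.1,0.3,2,0,0,-0.1,0.3,4,0,0,-0.1,0.3,6,0,0,-0.1,0.3,8.2,0,0,-0.1,0.3,8.2,0]

```text
clock: 21.47
eef_pos: [467.5, 118.1, 15.6]
tool_rot: [-3.14, -0.0, 1.799]
force: [-0.5, -0.2, -0.1]
width: 7.0
gripper_force: 62.7
```

Call:
arm_command:
  series: [0,0,0,0,0,0,0,0,0,0,30,0,0,0,0,30,0,0,0,0,30,0,0,0,0]

```text
clock: 21.88
eef_pos: [467.8, 119.3, 17.7]
tool_rot: [3.141, 0.0, 1.801]
force: [0.1, 0.2, -0.5]
width: 25.6
gripper_force: 0.0
```

Call:
arm_command:
  series: [30,0,0,-1,0,30,0,0,-4,0,30,0,0,-8,0,30,0,0,-10,0,30,0,0,-10,0]

```text
clock: 22.3
eef_pos: [470.2, 119.8, 121.9]
tool_rot: [3.134, -0.0, 1.801]
force: [0.4, 0.1, 0.5]
width: 25.3
gripper_force: 0.0
```

Call:
arm_command:
  series: [50,0,0,0,0,50,0,0,0,0,50,0,0,0,0,50,0,0,0,0,50,0,0,0,0]

```text
clock: 22.72
eef_pos: [466.9, 119.0, 116.5]
tool_rot: [-3.14, 0.0, 1.801]
force: [-0.5, 0.5, 0.0]
width: 42.8
gripper_force: 0.0
```

Run:
```python
from h import *
m,im,d=shot('wrist','w12.png')
h,s,v=cv2.split(cv2.cvtColor(im,cv2.COLOR_RGB2HSV))
print('yellow',blob(m,(h>20)&(h<35)&(s>120)&(v>50),12))
q=np.zeros(v.shape,bool); q[150:290,245:310]=1
print('block',blob(m,(v>118)&(s<60)&q,31))
plan((477.5,-390,120,1.663),(477.5,-390,60,1.663))
```

```text
yellow (array([468.1, 117.4,  35.3,  61.6]), 1.797)
block (array([467.8, 120.9,   8.2,  34.1]), 1.802)
at [467.1 119.  116.6] 1.801 t 22.77 w 42.9
   [-16.6, -3.53, -0.11, 2.63]
   [-16.74, -2.76, -0.11, 2.63]
   [-16.85, -1.99, -0.11, 2.63]
   [0.0, 0.0, 6.0, -0.0]
```

View pics/w12.png

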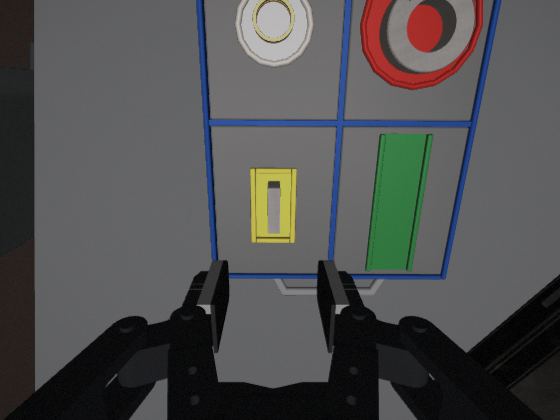

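The block stands in the yellow nest (274,207), and the gold ring and ring gauge are in theirs. The plug gauge is next.

Call:
arm_command:
  series: [45,-4,-0.9,0,1,45,-8,-1.8,0,2,45,-12,-2.6,0,3,45,-16,-3.4,0,3,45,-16.6,-3.5,0,3]

```text
clock: 23.18
eef_pos: [471.4, -59.4, 117.7]
tool_rot: [3.141, 0.006, 1.737]
force: [-0.0, -0.6, 0.8]
width: 38.3
gripper_force: 0.0
```

Call:
arm_command:
  series: [45,-4,-0.7,0,1,45,-8,-1.4,0,2,45,-12,-2,0,3,45,-16,-2.6,0,3,45,-16.7,-2.8,0,3]

```text
clock: 23.6
eef_pos: [472.9, -229.0, 117.7]
tool_rot: [3.14, 0.008, 1.687]
force: [0.3, -1.4, 0.9]
width: 38.5
gripper_force: 0.0
```

Call:
arm_command:
  series: [45,-4,-0.5,0.5,1,45,-8,-1,1.5,2,45,-12,-1.5,2.5,2,45,-16,-2,3,2,45,-16.9,-2,3,2]

```text
clock: 24.02
eef_pos: [471.7, -398.3, 86.3]
tool_rot: [-3.139, 0.006, 1.654]
force: [0.5, -1.5, 0.2]
width: 38.5
gripper_force: 0.0
```

Call:
arm_command:
  series: [45,0,0,0,0,45,0,0,0,0,45,0,0,0,0,45,0,0,0,0,45,0,0,0,0]

```text
clock: 24.43
eef_pos: [475.3, -387.9, 87.4]
tool_rot: [3.141, -0.001, 1.664]
force: [-0.2, -1.1, -0.1]
width: 38.8
gripper_force: 0.0
```

Run:
```python
from h import *
m,im,d=shot('wrist','w13.png')
v=im.max(2); q=np.zeros(v.shape,bool); q[100:375,225:325]=1
bg=np.median(v[80:150,150:400]);print(bg)
b=blob(m,(v>bg+15)&q,14);print(b)
plan((b[0][0],b[0][1],3,b[1]))
```

```text
103.0
(array([ 475.8, -394.9,   14.1,   93.9]), 1.64)
at [ 475.3 -388.3   87.5] 1.663 t 24.48 w 38.5
   [-0.66, -0.01, 8.45, 1.34]
```

View pics/w13.png

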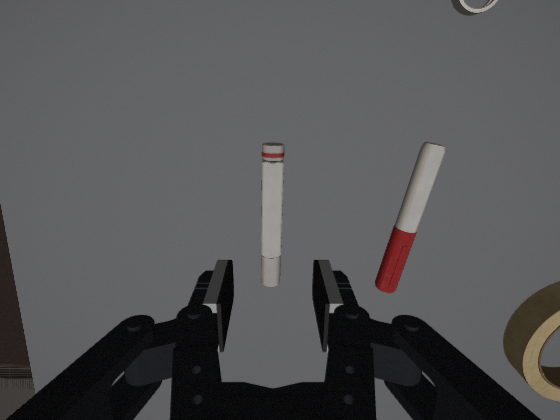

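The plug gauge runs from (273,144) to (271,286), with its red band at (273,154). The colour mask cut off the band end, so I take the centre from the two ends.

Run:
```python
from h import *
m=viewer.camera_model('wrist')
for z in (8,14): 
    a,b=ray(m,273,144,z),ray(m,271.3,287,z); print(a,b,(a+b)/2,np.linalg.norm(a-b),np.arctan2(*(a-b)[[1,0]]))
a,b=ray(m,273,144,8),ray(m,271.3,287,14);c=(a+b)/2;print(c,np.linalg.norm(a-b))
plan((c[0],c[1],3,1.66))
```

```text
[ 471.69604817 -337.54081343    8.        ] [ 480.6045555  -446.73545953    8.        ] [ 476.15030184 -392.13813648    8.        ] 109.55743809048789 1.6521997791097864
[ 471.60000533 -336.64233984   14.        ] [ 480.26810419 -442.89021636   14.        ] [ 475.93405476 -389.7662781    14.        ] 106.60087805933013 1.6521997791097869
[ 475.98207618 -390.21551489   11.        ] 105.86773276741543
at [ 475.3 -388.3   87.5] 1.663 t 24.48 w 38.5
   [-0.2, 0.05, 8.45, 0.19]
```

Call:
arm_command:
  series: [45,-0.2,0.1,3,0.5,45,-0.2,0.1,6,0.5,45,-0.2,0.1,8.4,0.5,45,-0.2,0.1,8.4,0.5,45,-0.2,0.1,8.4,0.5]

```text
clock: 24.9
eef_pos: [475.7, -390.9, 2.9]
tool_rot: [-3.14, -0.001, 1.653]
force: [-0.1, 1.1, 0.4]
width: 38.3
gripper_force: 0.0
```

Call:
arm_command:
  series: [45,0,0,0,0,0,0,0,0,0,0,0,0,0,0,0,0,0,0,0,0,0,0,0,0]

```text
clock: 25.32
eef_pos: [476.3, -392.0, 4.6]
tool_rot: [3.14, 0.001, 1.653]
force: [-1.1, 1.0, 5.6]
width: 10.6
gripper_force: 60.3
```

Call:
arm_command:
  series: [0,0,0,0,0,0,0,0,-1,0,0,0,0,-4,0,0,0,0,-8,0,0,0,0,-9,0]

```text
clock: 25.73
eef_pos: [477.7, -394.2, 98.8]
tool_rot: [3.136, 0.006, 1.652]
force: [1.1, -0.3, -1.9]
width: 10.9
gripper_force: 59.4
```

Run:
```python
from h import *
plan((562,139.5,105,1.797))
```

```text
at [ 477.7 -394.2   98.8] 1.652 t 25.73 w 10.9
   [17.5, 4.25, -0.21, -2.77]
   [17.28, 5.09, -0.21, -2.77]
   [17.01, 5.91, -0.21, -2.77]
```

Call:
arm_command:
  series: [0,3,0.7,-0.2,-1,0,7,1.7,-0.2,-2,0,11,2.7,-0.2,-3,0,15,3.6,-0.2,-3,0,17.5,4.3,-0.2,-3]

```text
clock: 26.15
eef_pos: [504.4, -208.1, 95.3]
tool_rot: [-3.141, -0.004, 1.709]
force: [0.1, 0.4, -2.1]
width: 10.6
gripper_force: 59.4
```

Call:
arm_command:
  series: [0,4,1.2,-0.2,-1,0,8,2.4,-0.2,-2,0,12,3.5,-0.2,-3,0,15,4.4,-0.2,-3,0,17.3,5.1,-0.2,-3]

```text
clock: 26.57
eef_pos: [531.7, -31.1, 97.5]
tool_rot: [3.141, -0.002, 1.761]
force: [0.8, -0.1, -2.2]
width: 10.6
gripper_force: 59.4
```

Call:
arm_command:
  series: [0,4,1.4,-0.2,-1,0,8,2.8,-0.2,-2,0,12,4.2,-0.2,-2,0,15,5.2,-0.2,-2,0,17,5.9,-0.2,-2]

```text
clock: 26.98
eef_pos: [557.8, 148.5, 99.4]
tool_rot: [3.141, -0.003, 1.798]
force: [-0.4, 0.5, -1.7]
width: 11.0
gripper_force: 59.4
```

Call:
arm_command:
  series: [0,0,0,0,0,0,0,0,0,0,0,0,0,0,0,0,0,0,0,0,0,0,0,0,0]

```text
clock: 27.4
eef_pos: [558.2, 140.6, 99.5]
tool_rot: [-3.141, 0.001, 1.79]
force: [0.5, -0.3, -2.1]
width: 10.9
gripper_force: 59.4
```

Run:
```python
from h import *
m,im,d=shot('wrist','w14.png')
plan((562,139.5,17,1.797))
```

```text
at [558.2 140.9  99.5] 1.79 t 27.45 w 10.7
   [-0.22, 0.34, 8.25, -0.41]
```

View pics/w14.png

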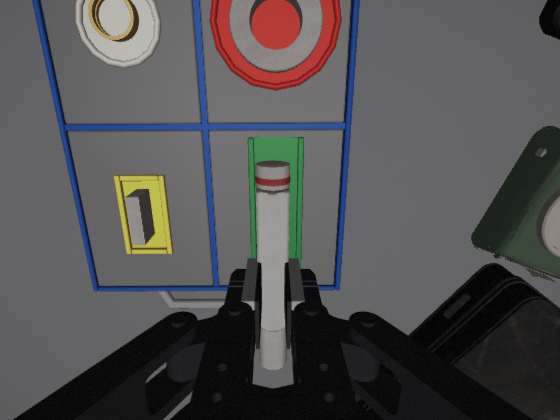

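The plug gauge is held along the green lane (275,200). I lower and release.

Call:
arm_command:
  series: [0,-0.2,0.3,2,0,0,-0.2,0.3,4,0,0,-0.2,0.3,6,0,0,-0.2,0.3,8.2,0,0,-0.2,0.3,8.2,0]

```text
clock: 27.87
eef_pos: [561.4, 140.0, 15.5]
tool_rot: [-3.14, 0.0, 1.79]
force: [0.2, 1.0, -1.6]
width: 10.8
gripper_force: 63.9
```

Call:
arm_command:
  series: [0,0,0,0,0,0,0,0,0,0,35,0,0,0,0,35,0,0,0,0,35,0,0,0,0]

```text
clock: 28.28
eef_pos: [562.0, 141.2, 18.0]
tool_rot: [3.14, -0.0, 1.792]
force: [0.1, 0.4, 0.5]
width: 30.0
gripper_force: 0.0
```

Call:
arm_command:
  series: [35,0,0,-1,0,35,0,0,-4,0,35,0,0,-8,0,35,0,0,-12,0,35,0,0,-15,0]

```text
clock: 28.7
eef_pos: [562.4, 140.9, 171.2]
tool_rot: [3.138, 0.0, 1.792]
force: [0.0, 1.1, -0.0]
width: 29.8
gripper_force: 0.0
```

Call:
arm_command:
  series: [35,-2,0,0,0,35,-4,0,0,0,35,-4,0,0,0,35,-4,0,0,0,35,-4,0,0,0]

```text
clock: 29.12
eef_pos: [570.1, 102.9, 167.6]
tool_rot: [-3.142, -0.001, 1.792]
force: [-0.7, 0.2, -0.2]
width: 29.8
gripper_force: 0.0
```

Run:
```python
from h import *
viewer.get_image('wrist')
m,im,d=shot('wrist','w15.png')
plan()
```

```text
at [569.9 103.4 167.2] 1.794 t 29.22 w 29.8
```

View pics/w15.png

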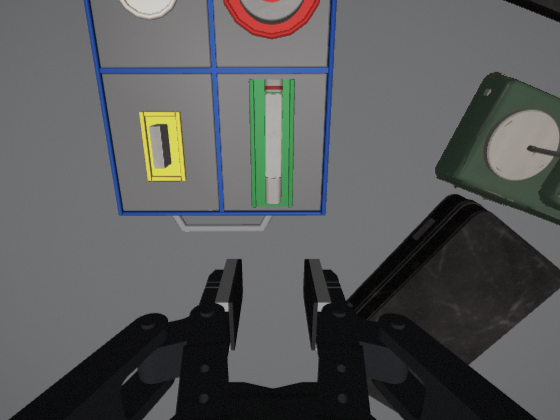

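The plug gauge lies centred in the green lane (273,142). I back off for one final check of all four using depth.

Call:
arm_command:
  series: [35,4,0,-1,0,35,8,0,-2,0,35,11,0.5,-3,0,35,13,1,-3,0,35,13,1,-3,0]

```text
clock: 29.63
eef_pos: [550.2, 239.5, 197.0]
tool_rot: [3.141, -0.004, 1.803]
force: [-0.1, -0.5, -1.4]
width: 29.9
gripper_force: 0.0
```

Call:
arm_command:
  series: [35,0,0,0,0,35,0,0,0,0,35,0,0,0,0,35,0,0,0,0,35,0,0,0,0]

```text
clock: 30.05
eef_pos: [551.7, 229.9, 197.3]
tool_rot: [-3.141, 0.0, 1.79]
force: [-0.1, -0.1, -0.2]
width: 29.6
gripper_force: 0.0
```

Run:
```python
from h import *
m,im,d=shot('wrist','w16.png')
K,R,t=[np.array(m[k]) for k in('mtx','R','t')]
v,u=np.mgrid[:420,:560]
X=(np.stack([(u-K[0,2])/K[0,0]*d,(v-K[1,2])/K[1,1]*d,d],-1)-t)@R
ok=d>0
for n,c,z0,z1 in [('ring',(533.3,262.8),25,36),('gold',(439.5,241),17.3,26),('block',(468,117.5),27,38),('plug',(562,139.5),21,34)]:
    k=ok&(np.hypot(X[...,0]-c[0],X[...,1]-c[1])<(60 if n=='plug' else 38))&(X[...,2]>z0)&(X[...,2]<z1)
    P=X[k]
    if len(P)>10: print(n,len(P),cv2.minAreaRect(P[:,:2].astype(np.float32)),np.round(np.median(P[:,2]),1),'off',np.round(np.array(cv2.minAreaRect(P[:,:2].astype(np.float32))[0])-c,1))
```

```text
ring 1813 ((534.25244140625, 259.98809814453125), (52.82946014404297, 52.49510192871094), 55.93517303466797) 30.2 off [ 1.  -2.8]
gold 239 ((439.16925048828125, 243.37998962402344), (26.4027042388916, 25.959835052490234), 55.86970901489258) 20.4 off [-0.3  2.4]
block 320 ((467.75067138671875, 120.73200988769531), (9.819639205932617, 35.69674301147461), 13.591373443603516) 32.1 off [-0.2  3.2]
plug 1221 ((561.6734619140625, 143.40078735351562), (14.392459869384766, 105.3461685180664), 12.519311904907227) 26.0 off [-0.3  3.9]
```

View pics/w16.png

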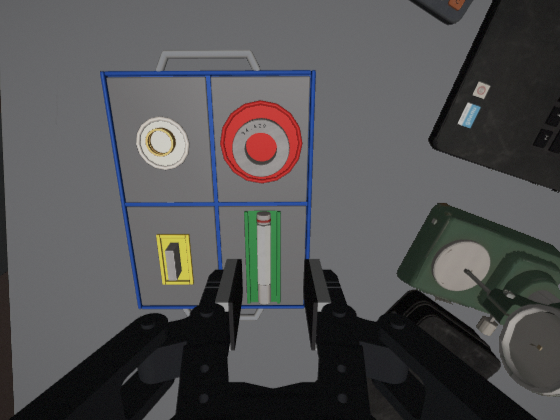

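All four pieces are flat in their nests and within 4 mm of centre. The arm is clear, so I hand in.

```bash
python3 -c "
from h import *
print(workorder.finish_job())"
```

```text
the job is handed in; nothing more can be done
None
```

I handed the job in at about 30 s of arm time: all four pieces lie flat in their own nests, within 4 mm of centre by the last depth check, and I never touched the marker or silver ring; `finish_job` returned no verdict.

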